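# Hold open the shielded tube-waste well with its lever

## Task

Open the shielded waste well on the bench so that a colleague can throw tubes in: first push the swivel catch aside by its upright pin until the catch is fully clear of the heavy flap (either way round), then press the padded long end of the lever right down so that its short end raises the flap, and keep it pressed. Use only your fingertips or the outside of the fingers, do not touch the flap itself, pinch and lift nothing, and leave the things standing around where they are. The program finishes while still holding the lever down with the flap raised.

Things in the scene. Friction and masses are not known exactly. Their poses are not given: they have to be found in the camera images.
- well: the waste well: dark steel base plate (x -100 to 100, y -280 to 240 mm, 10 thick) fixed on the bench, its place and yaw vary; origin at bench height, z up. In its frame: white chest x -70 to 80, y 30 to 165, 90 mm high, flap on top; catch on a 90 mm high bracket at x -65 to 5, y 165 to 223; lever in a yoke 106 mm high at y -75 to -35
- lever (a joint): lever angle: about 0 at rest, long end up; grows as the long end is pressed down; 0.36 rad at its stop. A steel bar 20 mm wide along the well's y, turning on a pin along the well's x at (28, -55, 92) mm in the well's frame; short end 63 mm to +y, under the flap, long end 210 mm to -y. The flap's weight brings it back when let go; pressing the pad takes 4 to 15 N
- lever_pad (a point): centre of the upper face of the black rubber pad (44 mm along the well's x, 50 mm along the bar) on the lever's long end, 190 mm from the pin; at rest about 138 mm above the bench, fully down about 70 mm, moving almost straight down (under 10 mm sideways). It slopes 0.18 rad up to its free end at rest, 0.18 rad down when pressed
- catch (a joint): angle of the swivel catch about its vertical pivot, counter-clockwise from above: 0 with its lock arm (48 mm) square over the flap and its tail along the well's +y. Starts within 0.45 of 0, flap locked. Clear of the flap beyond 1.25 or -1.25 rad; stops at 1.55 and -1.55. Stiff: stays where it is left; pushing the pin takes 1 to 2 N
- catch_pin (a point): top centre of the upright steel pin (12 mm across, 38 mm tall, top 153 mm above the bench) on the catch's tail, 60 mm from the pivot; the tail under it is a flat bar 16 mm wide whose top is at 115 mm and which ends 8 mm past the pin
- catch_pivot (a point): pivot of the catch: on its axis at the top of the flat bar, 115 mm above the bench
- flap (a joint): angle of the heavy steel flap (y -10 to 170, x -55 to 70 mm in the well's frame when shut, 14 mm thick, about 1.6 kg), hinged along the chest's far (+x of the well) edge: 0 shut, about 0.5 rad when the lever is fully down
- flap_edge (a point): middle of the flap's free edge, upper side (104 mm above the bench when shut)
- vial_a_mid (a point): a small clear capped sample vial, 28 mm across, 50 mm tall, standing on the base plate on the robot's side of the lever; a bystander, to be left alone. The point is its middle, 25 mm above its foot
- vial_b_mid (a point): a small clear capped sample vial, 28 mm across, 50 mm tall, standing on the bench beyond the catch's end of the well; a bystander, to be left alone. The point is its middle, 25 mm above its foot
- jar_mid (a point): a clear screw-top specimen jar, 64 mm across, 70 mm tall, standing on the bench beyond the lever; a bystander, to be left alone. The point is its middle, 35 mm up
- bottle_mid (a point): an amber reagent bottle, 60 mm across, 130 mm tall, standing on the bench behind the well; a bystander, to be left alone. The point is its middle, 65 mm up
- tip_box_mid (a point): a pipette-tip box, about 72 x 102 x 58 mm, standing on the bench behind the well, between the jar and the bottle; a bystander, to be left alone. The point is its middle, 29 mm up
- forceps_mid (a point): steel forceps, 130 mm long, 8 mm high, lying along the near edge of the base plate; a bystander, to be left alone. The point is its middle

How it is judged:
By the outcome, as a careful person would: the job done as asked, in the order asked, and still so for the second after the job is handed in, while the arm keeps its last pose, push and grip.
It also fails if it takes over 59 s, if anything falls off the work surface, if the arm or the gripper's body presses on something with over 40 N, if the wrist force passes 120 N, or if a joint passes its speed limit or range.

## Robot

A 7-joint arm with a two-finger parallel gripper is mounted at the origin on the work surface. World frame = base frame: x ahead of the robot, y to its left, z up, the work surface at z = 0. Lengths are in m, angles in degrees, forces in N, time in s.
With the tool pointing down it reaches from about 0.425 to 1.025 m from the base axis. Payload 9.4 kg.
Tool frame: the origin (TCP) lies at the very end of the fingers, on their centre line; the grasp point (between the pads) lies arm.pinch_z behind it (arm.pinch_z is the distance from the TCP to the grasp point, in m); z points along the fingers, y is the line along which they close (so a half turn about z gives the same grasp; the last joint's range is limited). The gripper opens to 85 mm and grips with 20 to 120 N. Pads are 22 mm wide; open, the fingers measure 114 mm over their backs; the gripper's body (76 mm by 85 mm) begins 54 mm behind the grasp point. The pads swing forward as they close: fully open they stand 13 mm farther back than shut.
Start: joints at [-73.207, 34.337, -0.143, 91.639, 0.103, 54.024, -4.572], TCP at [0.262, 0.676, 0.231] pointing down, gripper open.
Joint ranges: [-147.43, 147.43], [-19.82, 112.94], [-74.19, 73.91], [6.32, 146.72], [-59.91, 239.91], [6.04, 106.73], [-150.56, 150.56]. Speed limits (degrees/s): [127.2, 127.2, 172.46, 172.46, 180, 180, 180].

## Interface

Orientations are given as [roll, pitch, yaw] about the fixed x, y, z axes, in that order (R = Rz(yaw) Ry(pitch) Rx(roll)).
In Python, from plant import telemetry, cams, ticket, finder, arm gives the robot as it stands. The module is installed in compiled form; this text tells all that it offers.
- The arm moves only by the tool carry_out, never from a script. Its argument "targets" is a list of rows, each a list of 3 entries, a list of its own where there are three numbers: the gripper command: -1 is fully open, 1 is shut, values between are in proportion, then the shift along the tool's x, y, z each as a share of 80 mm, from -1 to 1, then the turn, a rotation vector about the tool's x, y, z each as a share of 180 degrees, from -1 to 1. A call has 1 to 12 rows; each row shifts and turns the commanded pose from where the row before left it, along the tool's axes as they then stand; what a row does not reach is not made up. A row lasts 1/10 s, in which the tool goes at most 50 mm and 8.59 degrees, less where a joint would pass 70% of its speed; a pose out of reach is approached as far as the arm can. A call with a number of a shift or a turn outside -1 to 1 is refused whole. A call with a gripper value outside its range is refused whole. The fingers move at their own pace and stop on an object; the grip force is fixed at half the most. Time passes only in rows, so rows that do not move let the fingers close. It gives the time, the measured TCP pose, the force, the opening and the grip force at its end, in the units of the state.
- telemetry.get_state(): the state, without advancing time (a new reading comes with each control period).
- cams.read_camera(name): name is "side" or "top" or "wrist"; returns (picture, depth): 384x512x3 uint8, blue, green, red; 384x512 float32, m along the optical axis (not along the pixel's ray), 0 where there is no reading.
- cams.camera_params(name): a dict with "camera_matrix" (3x3 intrinsics, pixels), "R" (3x3) and "t" (3): a world point X has camera coordinates R X + t. Camera axes: x right, y down, z forward; pixel columns grow to the right and rows downward; lengths in m; the calibration is good to about 2 mm. A picture is of the moment at which its call begins: read the wrist's pose just before it. camera_params takes no time and is no camera call; for the wrist camera it gives the pose at the moment of the call.
- ticket.hand_in(): hands the job in; it is judged then, once.
Trained networks look in the newest picture that a camera, given by its name, has taken for a name from the list of things; names that differ only in an ending like _2 or _b are one class to them, and where a whole thing is asked for, a point or a joint stands for the part that bears it (a point fixed in the world has none). Each returns a list of dicts, best first, with "confidence" (0 to 1); they miss things now and then, are a little off and sometimes report something else, mostly with a low value. They report only what shows in the picture. A call takes as long as a camera call.
- finder.boxes_of(camera, name): "centre" ([row, column] as shares, 0 to 1, of the picture: columns of its width, rows of its height, amid what is visible of it).
- finder.trace(camera, name): "region" (384x512 bool, what is visible of it) and "centre" ([row, column] as shares, 0 to 1, of the picture: columns of its width, rows of its height, amid what is visible of it).
- finder.spot_point(camera, name): "centre" ([row, column] as shares, 0 to 1, of the picture: columns of its width, rows of its height: a listed point, or the origin of a listed thing).
The state is a dict: "time": time; "q": joint angles; "joint_vel": joint speeds; "joint_efforts": joint torques, N m; "ee_pos": TCP position; "tool_rot": TCP orientation; "force": force on the tool from outside, world axes, zero at the start; "ft_torque": the same for the moment, N m; "grip_width": finger opening in m; "grip_force": force on a finger pad.
Only numpy, scipy, OpenCV 4.12 (cv2) and the standard library are available. Lean on these libraries where they do the work, as an engineer would, in place of code of your own. Each camera call takes 0.05 s, during which the arm holds its last target. There are 200 camera calls.

## Working session

There is one attempt and no reset: what is moved stays moved. The work goes in short steps, Python scripts to look and compute and a tool call to move; the robot and the scene stay as the last step left them, time stands still between calls to the robot, and variables do not carry over. Pictures are saved under pics/ and viewed, at most 10 in all, crops included, and the job is handed in when it is done.

Besides the shell and the picture viewer there is one more tool, called after "Request:" by a JSON object that holds its "api" and its "payload", one argument or row to a line. carry_out: Moves the arm, as the interface text tells. Its arguments: {"type":"object","properties":{"targets":{"type":"array","items":{"type":"array"}}},"required":["targets"]}

```bash
mkdir -p pics
cat > h.py <<'E'
from plant import telemetry, cams, ticket, finder, arm
import numpy as np, cv2
def look(cam,name=None):
    P=cams.camera_params(cam); im,d=cams.read_camera(cam)
    if name: cv2.imwrite(f'pics/{name}.png',im)
    return P,im,d
def ray(P,c):
    K=np.array(P['camera_matrix']);R=np.array(P['R']);t=np.array(P['t'])
    p=np.array([c[1]*512,c[0]*384,1.]); d=R.T@np.linalg.solve(K,p); return -R.T@t,d
def atz(P,c,z):
    o,d=ray(P,c); return o+d*(z-o[2])/d[2]
def dep(P,c,D):
    o,d=ray(P,c); r,cc=int(c[0]*384),int(c[1]*512)
    w=D[max(r-1,0):r+2,max(cc-1,0):cc+2]; w=w[w>0]
    return o+d*np.median(w) if len(w) else None
Z=dict(lever_pad=.138,catch_pin=.153,catch_pivot=.115,flap_edge=.104,well=0,vial_a_mid=.035,vial_b_mid=.025,jar_mid=.035,bottle_mid=.065,tip_box_mid=.029,forceps_mid=.014)
def scan(cam,names,name=None):
    P,im,D=look(cam,name)
    for n in names:
        r=finder.spot_point(cam,n)[:2]
        for x in r:
            print(cam,n,round(x['confidence'],2),np.round([x['centre'][1]*512,x['centre'][0]*384]),'atz',np.round(atz(P,x['centre'],Z[n]),3),'dep',None if (q:=dep(P,x['centre'],D)) is None else np.round(q,3))
E
python3 - <<'E'
from h import *
np.set_printoptions(suppress=True)
s=telemetry.get_state();print({k:np.round(v,3) for k,v in s.items()},arm.pinch_z)
scan('top',list(Z),'top0'); scan('side',list(Z),'side0')
a=cv2.imread('pics/top0.png');b=cv2.imread('pics/side0.png')
E
```

```text
{'time': np.float64(0.0), 'q': array([-73.208,  34.385,  -0.148,  91.681,   0.101,  54.025,  -4.571]), 'joint_vel': array([-0.043, -0.073,  0.026,  0.043,  0.019, -0.054,  0.026]), 'joint_efforts': array([ -0.001, -77.645,   1.564, -25.802,   0.012,   0.009,   0.   ]), 'ee_pos': array([0.262, 0.676, 0.23 ]), 'tool_rot': array([-179.909,    0.006,  158.818]), 'force': array([-0.39 ,  0.451, -1.232]), 'ft_torque': array([ 0.018,  0.051, -0.005]), 'grip_force': np.float64(0.0), 'grip_width': np.float64(0.085)} 0.0187
top lever_pad 0.98 [368. 206.] atz [ 0.531 -0.182  0.138] dep [ 0.531 -0.182  0.139]
top catch_pin 0.9 [135. 216.] atz [0.519 0.317 0.153] dep [0.519 0.317 0.153]
top catch_pivot 0.9 [165. 224.] atz [0.505 0.258 0.115] dep [0.504 0.257 0.121]
top catch_pivot 0.24 [340. 161.] atz [ 0.638 -0.133  0.115] dep [ 0.649 -0.143  0.071]
top flap_edge 0.56 [219. 239.] atz [0.47  0.143 0.104] dep [0.471 0.143 0.103]
top well 0.71 [256. 221.] atz [0.522 0.056 0.   ] dep [0.509 0.06  0.105]
top vial_a_mid 0.69 [310. 248.] atz [ 0.45  -0.066  0.035] dep [ 0.449 -0.062  0.062]
top vial_b_
[... 1283 characters left out ...]
025] dep [0.632 0.361 0.035]
side vial_b_mid 0.46 [307. 293.] atz [ 0.581 -0.111  0.025] dep [ 0.521 -0.176  0.137]
side jar_mid 0.97 [349. 288.] atz [ 0.648 -0.149  0.035] dep [ 0.628 -0.165  0.065]
side jar_mid 0.54 [307. 292.] atz [ 0.577 -0.117  0.035] dep [ 0.522 -0.176  0.138]
side bottle_mid 0.61 [272. 180.] atz [0.696 0.187 0.065] dep [0.677 0.16  0.088]
side tip_box_mid 0.65 [308. 237.] atz [0.673 0.005 0.029] dep [ 0.652 -0.018  0.058]
side tip_box_mid 0.6 [180. 149.] atz [0.576 0.52  0.029] dep [0.512 0.314 0.149]
side forceps_mid 0.84 [191. 272.] atz [0.416 0.058 0.014] dep [0.417 0.062 0.009]
side forceps_mid 0.57 [233. 307.] atz [ 0.451 -0.059  0.014] dep [ 0.443 -0.077  0.041]
```

View pics/top0.png

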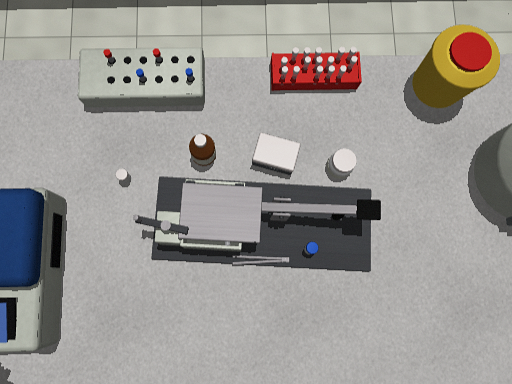

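View pics/side0.png

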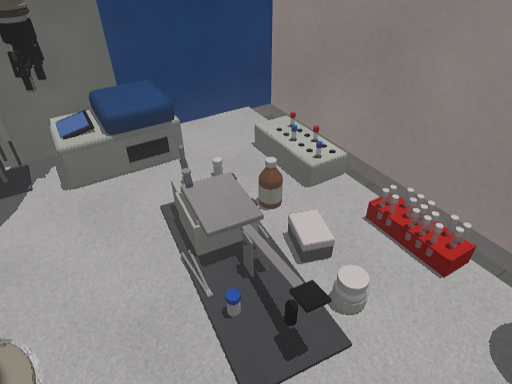

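The top view shows the well with the lever pad at right (368,208), the catch pin at (135,217) and a blue analyser at far left (30,270). The side view agrees, with the vial (233,303) and forceps (195,272) on the near side of the plate. Before moving I'll check how high the analyser stands along the path.

Run:
```python
from h import *
np.set_printoptions(suppress=True,linewidth=200)
P,im,D=look('top')
rr,cc=np.mgrid[0:384,0:512]
K=np.array(P['camera_matrix']);R=np.array(P['R']);t=np.array(P['t'])
c=np.stack([(cc-K[0,2])/K[0,0],(rr-K[1,2])/K[1,1],np.ones_like(cc)],-1)*D[...,None]
W=(c-t)@R
W=W[D>0]
for y0 in np.arange(.25,.7,.05):
    print('y',round(y0,2),[ (round(x0,2),round(float(W[m][:,2].max()),2)) for x0 in np.arange(.2,.7,.1) if (m:=(abs(W[:,0]-x0-.05)<.05)&(abs(W[:,1]-y0-.025)<.025)).any()])
m=(W[:,2]>.008)&(W[:,2]<.016)&(W[:,0]>.35)&(W[:,0]<.65)&(abs(W[:,1])<.35)
r=cv2.minAreaRect(W[m][:,:2].astype(np.float32));print(r)
print(R.T@-t)
```

```text
y 0.25 [(np.float64(0.2), 0.01), (np.float64(0.3), 0.01), (np.float64(0.4), 0.13), (np.float64(0.5), 0.12), (np.float64(0.6), 0.02)]
y 0.3 [(np.float64(0.2), 0.01), (np.float64(0.3), 0.01), (np.float64(0.4), 0.02), (np.float64(0.5), 0.16), (np.float64(0.6), 0.01)]
y 0.35 [(np.float64(0.2), 0.01), (np.float64(0.3), 0.01), (np.float64(0.4), 0.01), (np.float64(0.5), 0.01), (np.float64(0.6), 0.06)]
y 0.4 [(np.float64(0.2), 0.01), (np.float64(0.3), 0.01), (np.float64(0.4), 0.01), (np.float64(0.5), 0.01), (np.float64(0.6), 0.01)]
y 0.45 [(np.float64(0.2), 0.01), (np.float64(0.3), 0.01), (np.float64(0.4), 0.01), (np.float64(0.5), 0.01), (np.float64(0.6), 0.01)]
y 0.5 [(np.float64(0.2), 0.13), (np.float64(0.3), 0.19), (np.float64(0.4), 0.2), (np.float64(0.5), 0.2), (np.float64(0.6), 0.01)]
y 0.55 [(np.float64(0.2), 0.14), (np.float64(0.3), 0.19), (np.float64(0.4), 0.19), (np.float64(0.5), 0.19), (np.float64(0.6), 0.01)]
y 0.6 [(np.float64(0.2), 0.01), (np.float64(0.6), 0.01)]
y 0.65 [(np.float64(0.6), 0.01)]
((0.5059455037117004, -0.006711184978485107), (0.6195875406265259, 0.2864871621131897), 88.85492706298828)
[0.38196045 0.10698933 1.16306765]
```

Request:
{"api": "carry_out", "payload": {
  "targets": [
    [1,[0,0,-0.19],[0,0,-0.0393]],
    [1,[0,0,-0.19],[0,0,-0.0393]],
    [1,[0,0,-0.19],[0,0,-0.0393]],
    [1,[-0.28,-0.46,0],[0,0,0]],
    [1,[-0.28,-0.46,0],[0,0,0]],
    [1,[-0.28,-0.46,0],[0,0,0]],
    [1,[-0.28,-0.46,0],[0,0,0]],
    [1,[-0.28,-0.46,0],[0,0,0]],
    [1,[-0.28,-0.46,0],[0,0,0]],
    [1,[-0.28,-0.46,0],[0,0,0]],
    [1,[-0.28,-0.46,0],[0,0,0]],
    [1,[-0.28,-0.46,0],[0,0,0]]
  ]
}}

```text
time: 2.45
ee_pos: [0.4646, 0.3433, 0.2771]
tool_rot: [180.0, 0.0, -180.0]
force: [0.3, -0.2, -0.1]
grip_width: 0.0002
grip_force: 0.0
```

Run:
```python
from h import *
np.set_printoptions(suppress=True)
s=telemetry.get_state();print({k:np.round(v,3) for k,v in s.items() if k in('time','ee_pos','tool_rot','grip_width','force')})
scan('wrist',['catch_pin','catch_pivot','flap_edge','vial_b_mid'],'w1')
scan('side',['catch_pin','catch_pivot'])
```

```text
{'time': np.float64(2.45), 'ee_pos': array([0.465, 0.343, 0.277]), 'tool_rot': array([ 179.985,    0.024, -179.965]), 'force': array([ 0.319, -0.219, -0.134]), 'grip_width': np.float64(0.0)}
wrist catch_pivot 0.57 [170. 208.] atz [0.502 0.26  0.115] dep [0.5   0.262 0.121]
wrist flap_edge 0.56 [ 53. 171.] atz [0.468 0.145 0.104] dep [0.468 0.144 0.102]
side catch_pivot 0.51 [182. 173.] atz [0.492 0.26  0.115] dep [0.491 0.257 0.117]
```

View pics/w1.png

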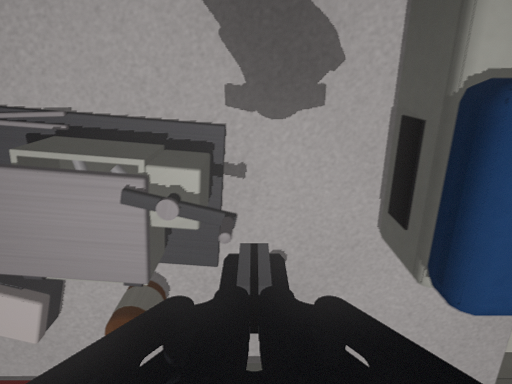

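The wrist view shows the catch pivot at (167,208), the pin top at about (225,238), and the closed fingertips at (255,245).

Run:
```python
from h import *
np.set_printoptions(suppress=True)
P,im,D=look('wrist')
for p in [(225,238),(224,237),(226,240)]: print(dep(P,(p[1]/384,p[0]/512),D), atz(P,(p[1]/384,p[0]/512),.153))
piv=np.array([.503,.259]); pin=np.array([.518,.318])
f0=np.arctan2(*(pin-piv)[::-1]);print(np.degrees(f0),np.hypot(*(pin-piv)))
for a in np.radians(np.append(0,np.arange(5,90,10))):
    f=f0-a; q=piv+.06*np.array([np.cos(f),np.sin(f)]); n=np.array([-np.sin(f),np.cos(f)]); print(round(np.degrees(a)),'pin',q.round(3),'fing',(q+.021*n).round(3))
```

```text
[0.51434659 0.32035351 0.15315847] [0.51442714 0.32033872 0.153     ]
[0.51353375 0.31945269 0.15281356] [0.51343968 0.3194707  0.153     ]
[0.51651784 0.32116721 0.15279458] [0.5164119  0.32118573 0.153     ]
75.73548770192009 0.0608769250208977
0 pin [0.518 0.317] fing [0.497 0.322]
5 pin [0.523 0.316] fing [0.503 0.323]
15 pin [0.532 0.311] fing [0.514 0.322]
25 pin [0.541 0.305] fing [0.525 0.319]
35 pin [0.548 0.298] fing [0.535 0.314]
45 pin [0.555 0.29 ] fing [0.544 0.308]
55 pin [0.559 0.28 ] fing [0.552 0.3  ]
65 pin [0.562 0.27 ] fing [0.558 0.291]
75 pin [0.563 0.26 ] fing [0.563 0.281]
85 pin [0.562 0.249] fing [0.566 0.27 ]
```

Request:
{"api": "carry_out", "payload": {
  "targets": [
    [1,[-0.12,-0.22,0.475],[0,0,0]],
    [1,[0,0,0.475],[0,0,0]],
    [1,[0,0,0.475],[0,0,0]],
    [1,[0,0,0.475],[0,0,0]],
    [1,[-0.13,0,0],[0,0,0]],
    [1,[-0.13,0,0],[0,0,0]],
    [1,[0,0,0],[0,0,0]]
  ]
}}

```text
time: 3.6
ee_pos: [0.4972, 0.3282, 0.1268]
tool_rot: [179.9, 0.2, 180.0]
force: [0.6, -0.6, -0.5]
grip_width: 0.0001
grip_force: 0.0
```

Request:
{"api": "carry_out", "payload": {
  "targets": [
    [1,[-0.11,-0.04,0],[0,0,0]],
    [1,[-0.11,-0.04,0],[0,0,0]],
    [1,[-0.13,-0.04,0],[0,0,0]],
    [1,[-0.13,-0.06,0],[0,0,0]],
    [1,[-0.11,-0.08,0],[0,0,0]],
    [1,[0,0,0],[0,0,0]]
  ]
}}

```text
time: 4.2
ee_pos: [0.5425, 0.3037, 0.1246]
tool_rot: [-179.9, -0.1, 179.9]
force: [-0.1, -0.1, 0.3]
grip_width: -0.0001
grip_force: 0.0
```

Run:
```python
from h import *
np.set_printoptions(suppress=True)
scan('top',['catch_pin','catch_pivot'],'t2');scan('side',['catch_pin','catch_pivot'],'s2')
a=cv2.imread('pics/t2.png')[150:290,80:280];b=cv2.imread('pics/s2.png')[110:250,110:310]
cv2.imwrite('pics/c2.png',cv2.resize(np.hstack([a,b]),None,fx=2,fy=2,interpolation=cv2.INTER_CUBIC))
```

```text
side catch_pin 0.73 [199. 148.] atz [0.551 0.286 0.153] dep [0.552 0.287 0.152]
side catch_pivot 0.67 [187. 173.] atz [0.502 0.256 0.115] dep [0.5   0.25  0.119]
side catch_pivot 0.54 [193. 207.] atz [0.465 0.13  0.115] dep [0.47  0.145 0.103]
```

View pics/c2.png

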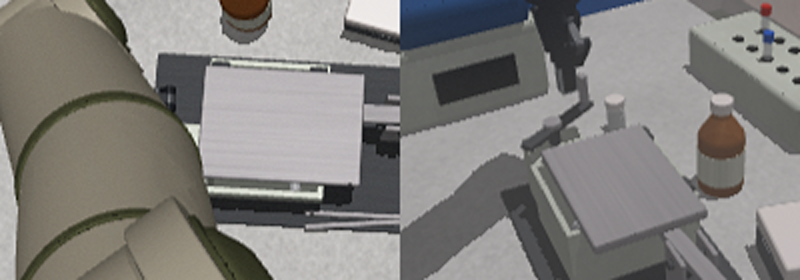

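The side view (right half) shows the fingers pushing the pin at crop (583,85). The catch has swung about half way, and the arm hides it from the top camera.

Request:
{"api": "carry_out", "payload": {
  "targets": [
    [1,[-0.1,-0.07,0],[0,0,0]],
    [1,[-0.09,-0.11,0],[0,0,0]],
    [1,[-0.06,-0.11,0],[0,0,0]],
    [1,[0,0,0],[0,0,0]],
    [1,[0,0,0],[0,0,0]]
  ]
}}

```text
time: 5.0
ee_pos: [0.5619, 0.2826, 0.1248]
tool_rot: [-180.0, 0.0, 180.0]
force: [-0.5, -0.5, -0.4]
grip_width: 0.0002
grip_force: 0.0
```

Run:
```python
from h import *
np.set_printoptions(suppress=True)
scan('side',['catch_pin','catch_pivot'],'s3')
```

```text
side catch_pin 0.77 [206. 154.] atz [0.553 0.252 0.153] dep [0.558 0.265 0.145]
side catch_pivot 0.62 [195. 273.] atz [ 0.398 -0.034  0.115] dep [0.422 0.05  0.017]
side catch_pivot 0.55 [185. 171.] atz [0.5   0.265 0.115] dep [0.497 0.255 0.122]
```

Request:
{"api": "carry_out", "payload": {
  "targets": [
    [1,[0,-0.04,0],[0,0,0]],
    [1,[0,0,0],[0,0,0]],
    [1,[0,0.31,0],[0,0,0]],
    [1,[0,0,-0.6],[0,0,0]],
    [1,[0,0,-0.6],[0,0,0]],
    [1,[0,0,-0.6],[0,0,0]]
  ]
}}

```text
time: 5.75
ee_pos: [0.561, 0.305, 0.2703]
tool_rot: [-180.0, -0.1, -179.9]
force: [1.6, 0.8, 1.6]
grip_width: -0.0001
grip_force: 0.0
```

Request:
{"api": "carry_out", "payload": {
  "targets": [
    [1,[0.04,-0.5,0],[0,0,0]],
    [1,[0.04,-0.5,0],[0,0,0]],
    [1,[0.04,-0.5,0],[0,0,0]],
    [1,[0.04,-0.5,0],[0,0,0]],
    [1,[0.04,-0.5,0],[0,0,0]],
    [1,[0.04,-0.5,0],[0,0,0]],
    [1,[0.04,-0.5,0],[0,0,0]],
    [1,[0.04,-0.5,0],[0,0,0]],
    [1,[0.04,-0.5,0],[0,0,0]],
    [1,[0.04,-0.5,0],[0,0,0]],
    [1,[0.02,-0.5,0],[0,0,0]],
    [1,[0,-0.5,0],[0,0,0]]
  ]
}}

```text
time: 6.95
ee_pos: [0.5276, -0.1766, 0.2691]
tool_rot: [-180.0, 0.0, -180.0]
force: [0.6, 0.7, 0.6]
grip_width: -0.0003
grip_force: 0.0
```

Run:
```python
from h import *
np.set_printoptions(suppress=True)
scan('top',['catch_pin','catch_pivot','vial_b_mid'],'t4');scan('side',['catch_pin','catch_pivot','lever_pad'],'s4');scan('wrist',['lever_pad','jar_mid'],'w4')
a=cv2.imread('pics/t4.png')[150:290,80:280];b=cv2.imread('pics/w4.png')
cv2.imwrite('pics/c4.png',np.hstack([cv2.resize(a,(400,280),interpolation=cv2.INTER_CUBIC),cv2.resize(b,(373,280))]))
```

```text
top catch_pin 0.58 [166. 198.] atz [0.557 0.252 0.153] dep [0.558 0.253 0.147]
top catch_pivot 0.65 [165. 225.] atz [0.504 0.258 0.115] dep [0.503 0.257 0.121]
top catch_pivot 0.32 [370. 208.] atz [ 0.531 -0.193  0.115] dep [ 0.527 -0.186  0.14 ]
top vial_b_mid 0.46 [123. 173.] atz [0.64  0.374 0.025] dep [0.634 0.368 0.05 ]
side catch_pin 0.83 [209. 152.] atz [0.563 0.256 0.153] dep [0.564 0.258 0.152]
side catch_pin 0.69 [223. 164.] atz [0.565 0.19  0.153] dep [0.664 0.408 0.002]
side catch_pivot 0.77 [184. 172.] atz [0.497 0.264 0.115] dep [0.495 0.257 0.12 ]
side catch_pivot 0.22 [231. 304.] atz [ 0.421 -0.12   0.115] dep [ 0.441 -0.076  0.048]
side lever_pad 0.71 [307. 294.] atz [ 0.519 -0.179  0.138] dep [ 0.518 -0.179  0.139]
wrist lever_pad 0.97 [246. 176.] atz [ 0.524 -0.181  0.138] dep [ 0.524 -0.181  0.138]
wrist jar_mid 0.65 [270. 250.] atz [ 0.652 -0.152  0.035] dep [ 0.633 -0.154  0.07 ]
wrist jar_mid 0.37 [248. 171.] atz [ 0.549 -0.181  0.035] dep [ 0.52  -0.179  0.138]
```

View pics/c4.png

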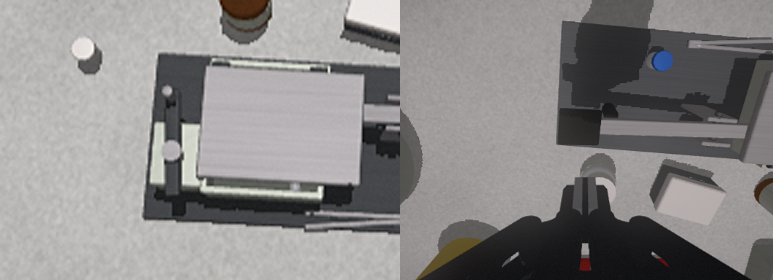

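Catch now lies square across the end of the well (crop: pivot (171,151), pin (167,91)), about -1.5 rad and fully clear. The lever pad is at (580,127) in the wrist half.

Request:
{"api": "carry_out", "payload": {
  "targets": [
    [1,[0.02,-0.055,0.5],[0,0,0]],
    [1,[0,0,0.5],[0,0,0]],
    [1,[0,0,0.5],[0,0,0]],
    [1,[0,0,0.125],[0,0,0]],
    [1,[0,0,0.125],[0,0,0]],
    [1,[0,0,0.125],[0,0,0]],
    [1,[0,0,0],[0,0,0]]
  ]
}}

```text
time: 8.2
ee_pos: [0.5262, -0.1804, 0.1195]
tool_rot: [-179.9, -0.0, 180.0]
force: [-4.4, -2.3, 7.9]
grip_width: -0.0001
grip_force: 3.8
```

Request:
{"api": "carry_out", "payload": {
  "targets": [
    [1,[0,0,0.1],[0,0,0]],
    [1,[0,0,0.1],[0,0,0]],
    [1,[0,0,0.1],[0,0,0]],
    [1,[0,0,0.1],[0,0,0]],
    [1,[0,0,0.1],[0,0,0]],
    [1,[0,0,0],[0,0,0]]
  ]
}}

```text
time: 8.8
ee_pos: [0.527, -0.1805, 0.0798]
tool_rot: [-179.9, 0.0, 180.0]
force: [-1.2, -3.1, 3.2]
grip_width: 0.0001
grip_force: 1.9
```

Run:
```python
from h import *
np.set_printoptions(suppress=True)
s=telemetry.get_state();print(s['ee_pos'],s['force'])
scan('side',['lever_pad','flap_edge','catch_pin','jar_mid','vial_a_mid'],'s5')
a=cv2.imread('pics/s5.png')[110:384,100:400];cv2.imwrite('pics/c5.png',cv2.resize(a,None,fx=2,fy=2))
```

```text
[ 0.52695612 -0.18049827  0.07984551] [-1.22379384 -3.14315277  3.17726512]
side lever_pad 0.6 [307. 318.] atz [ 0.494 -0.212  0.138] dep [ 0.518 -0.187  0.089]
side flap_edge 0.74 [195. 183.] atz [0.508 0.224 0.104] dep [0.483 0.152 0.156]
side catch_pin 0.53 [208. 153.] atz [0.558 0.252 0.153] dep [0.56  0.255 0.151]
side jar_mid 0.59 [352. 287.] atz [ 0.656 -0.15   0.035] dep [ 0.631 -0.169  0.071]
side vial_a_mid 0.82 [232. 307.] atz [ 0.443 -0.073  0.035] dep [ 0.442 -0.075  0.039]
```

View pics/c5.png

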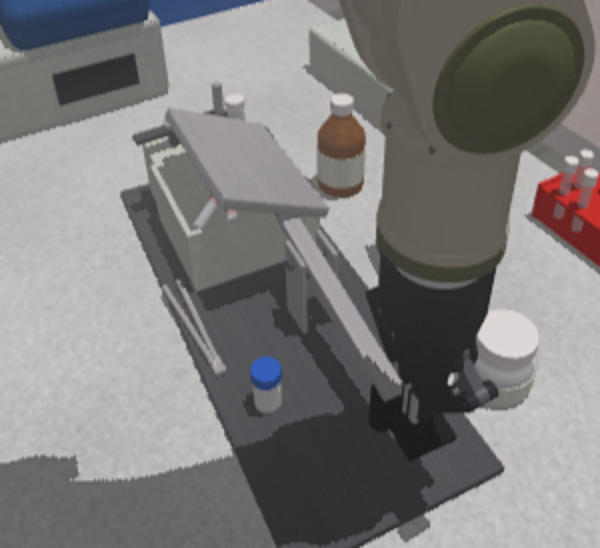

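Flap is lifting (free edge near crop (170,115)), with the fingertips on the pad at (410,405) and the bystanders unmoved. I'll press on to the stop.

Request:
{"api": "carry_out", "payload": {
  "targets": [
    [1,[0,0,0.06],[0,0,0]],
    [1,[0,0,0.05],[0,0,0]],
    [1,[0,0,0.03],[0,0,0]],
    [1,[0,0,0],[0,0,0]],
    [1,[0,0,0],[0,0,0]]
  ]
}}

```text
time: 9.6
ee_pos: [0.5274, -0.1797, 0.0716]
tool_rot: [-179.9, 0.2, -180.0]
force: [-9.1, 0.1, 43.5]
grip_width: 0.0003
grip_force: 21.1
```

Request:
{"api": "carry_out", "payload": {
  "targets": [
    [1,[0,0,-0.015],[0,0,0]],
    [1,[0,0,0],[0,0,0]],
    [1,[0,0,0],[0,0,0]]
  ]
}}

```text
time: 9.9
ee_pos: [0.5273, -0.1797, 0.072]
tool_rot: [-180.0, 0.1, -180.0]
force: [-6.6, -1.1, 30.5]
grip_width: -0.0001
grip_force: 15.2
```

Run:
```python
from h import *
np.set_printoptions(suppress=True)
s=telemetry.get_state();print(s['ee_pos'],s['force'])
scan('side',['lever_pad','flap_edge','catch_pin','vial_a_mid','jar_mid','tip_box_mid','bottle_mid','forceps_mid','vial_b_mid'],'s6')
```

```text
[ 0.52731834 -0.17967934  0.07195551] [-6.64246459 -1.11791764 30.45158398]
side lever_pad 0.78 [307. 323.] atz [ 0.49  -0.217  0.138] dep [ 0.519 -0.187  0.077]
side flap_edge 0.64 [198. 182.] atz [0.516 0.224 0.104] dep [0.488 0.145 0.162]
side catch_pin 0.51 [208. 152.] atz [0.56  0.255 0.153] dep [0.561 0.256 0.152]
side vial_a_mid 0.69 [232. 306.] atz [ 0.444 -0.07   0.035] dep [ 0.441 -0.076  0.044]
side jar_mid 0.71 [349. 289.] atz [ 0.647 -0.151  0.035] dep [ 0.628 -0.166  0.064]
side bottle_mid 0.8 [271. 180.] atz [0.694 0.188 0.065] dep [0.676 0.161 0.087]
side forceps_mid 0.52 [194. 274.] atz [0.42  0.051 0.014] dep [0.42  0.051 0.014]
side vial_b_mid 0.56 [217. 166.] atz [0.633 0.376 0.025] dep [0.628 0.364 0.033]
```

View pics/s6.png

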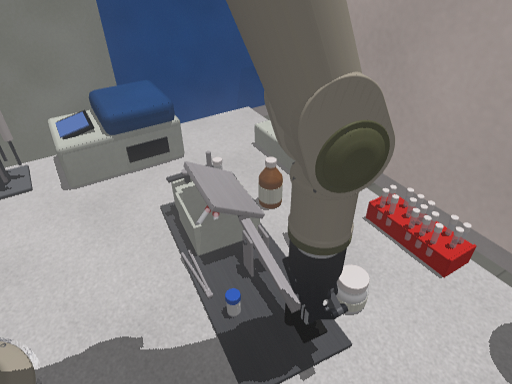

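The flap is raised (free edge at (198,182), about 0.16 m high). The pad is at its stop under the fingertips (307,318), the catch is clear, and the bystanders are where they were.

```bash
python3 -c "
from h import *
print(ticket.hand_in())"
```

```text
the job is handed in; nothing more can be done
None
```

The job is handed in: the catch is fully clear at about -1.5 rad, and the lever is held at its stop with about 30 N. The flap is raised about 0.48 rad and the bystanders appear unmoved, though the tip box was hidden behind the arm in the last check.

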